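# Change the ink tanks of a label printer

### The arm

A 6-joint arm with a two-finger parallel gripper is mounted at the origin on the work surface. World frame = base frame: x ahead of the robot, y to its left, z up, the work surface at z = 0. Lengths are in mm, angles in rad, forces in N, time in s.
With the tool pointing down it reaches from about 300 to 775 mm from the base axis. Payload 14.6 kg.
Tool frame: the origin (TCP) lies on the centre line of the jaws, within the pads' length; the fingertips stand manip.tcp_to_tips ahead of it and the grasp point (between the pads) lies 5 mm behind it (manip.tcp_to_tips is the distance from the TCP to the fingertips, in mm); z points along the fingers, y is the direction in which the jaws open and shut (so a half turn about z gives the same grasp; the last joint's range is limited). The gripper opens to 94 mm and grips with 3 to 60 N. Pads are 16 mm wide; open, the fingers measure 119 mm over their backs; the gripper's body (75 mm by 177 mm) begins 78 mm behind the grasp point.
Start: joints at [-1.191, 0.3, 1.521, -0, 1.321, -0.067], TCP at [237.637, -496.002, 219.446] pointing down, gripper open.
Joint ranges: [-3.03, 3.03], [-0.79, 2.21], [0.23, 2.52], [-1.04, 4.18], [0, 3.07], [-2.55, 2.55]. Speed limits (rad/s): [2.22, 2.22, 2.57, 3.14, 3.14, 3.14].

### API

Orientations are given as [roll, pitch, yaw] about the fixed x, y, z axes, in that order (R = Rz(yaw) Ry(pitch) Rx(roll)).
In Python, from cell import manip, optics, workorder gives the robot as it stands. The module is installed in compiled form; this text tells all that it offers.
- The arm moves only by the tool jog_arm, never from a script. Its argument "deltas" is text: rows parted by semicolons, each of 5 numbers parted by spaces: the shift along the tool's x, y, z in mm, then the turn about the tool's z in rad, then the finger opening in mm, from 0 to 94. In form: tx ty tz twist grip; .... A call has exactly 10 rows; each row is the pose to reach, as a shift and turn from the pose commanded when the call began, along the tool's axes at that moment; what a row does not reach only later rows make up. A row lasts 1/8 s, in which the tool goes at most 62.5 mm and 10.7 degrees, less where a joint would pass 70% of its speed; a pose out of reach is approached as far as the arm can. A call with a gripper value outside its range is refused whole. The fingers move at their own pace and stop on an object; "squeeze" is the grip in N (left out, the last holds). Time passes only in rows, so rows that repeat a pose let the fingers close, or fill a call up. It gives the time, the measured TCP pose, the force and the opening at its end, in the units of the state.
- manip.read_state(): the state, without advancing time (a new reading comes with each control period).
- optics.camera(name): name is "scene" or "side" or "wrist"; returns (picture, depth): 480x640x3 uint8, red, green, blue; 480x640 float32, mm along the optical axis (not along the pixel's ray), 0 where there is no reading.
- optics.get_calibration(name): a dict with "intrinsics" (3x3 intrinsics, pixels), "dist_coeffs" ([k1, k2, p1, p2, k3] as OpenCV has them; the pictures are not rectified), "R" (3x3) and "t" (3): a world point X has camera coordinates R X + t; the wrist camera has in their place "hand_eye" (4x4, takes a point from camera to tool coordinates, whose origin is the TCP and whose axes are the flange's). Camera axes: x right, y down, z forward; pixel columns grow to the right and rows downward; lengths in mm; the calibration is good to about 2 mm. A picture is of the moment at which its call begins: read the wrist's pose just before it. get_calibration takes no time and is no camera call.
- workorder.sign_off(): hands the job in, once; it reports no verdict.
The state is a dict: "clock": time; "joints": joint angles; "qd": joint speeds; "effort": joint torques, N m; "eef_pos": TCP position; "eef_rot": TCP orientation; "wrist_force": force on the tool from outside, world axes, zero at the start; "moment": the same for the moment, N m; "finger_gap": finger opening in mm.
Only numpy, scipy, OpenCV 4.12 (cv2) and the standard library are available. Lean on these libraries where they do the work, as an engineer would, in place of code of your own. Each camera call takes 0.05 s, during which the arm holds its last target.

### The job

Change the ink tanks of the label printer: take every spent tank out of its bays and put it in the open cardboard return carton; take the full tanks out of the white bin, stand one in each of the three bays, and swing each bay's clamp fully down over its tank so that it is driven home. Leave the other things on the desk as they are.

Things in the scene. Friction and masses are not known exactly. Their poses are not given: they have to be found in the camera images.
- printer: desktop label printer, 260 mm deep x 320 mm wide, fixed; origin on the desk under its middle bay, x from its service side (facing the robot) to its back, y to its left bay. Three tank bays in a row along y, 78 mm apart, on a low deck; its case rises to 115 mm from 42 mm behind the bay row, 135 mm from 100 mm behind. A thin let-down flap lies on the desk to 116 mm before the row
- bay1 (a point): left (+y) bay of the printer: where the centre of a tank is when fully home, 90 mm above the desk; axes as the printer's. Every bay is a pocket 61 x 35 mm, long side along x, floor 35 mm below this point, walls to 9 mm and flared lips to 2 mm below it
- clamp1 (a joint): clamp of bay 1, rad: 0 = shut, level over the bay; grows as it swings up and back, away from the robot; 1.57 = upright, stop at 2.1. All clamps: hinge axis along the printer's y, 62 mm behind (+x) and 45 mm above the bay's point; plastic strip 26 mm wide reaching 111 mm from the hinge, 7 mm thick; when shut its top lies 4 mm above the hinge line
- bay2 (a point): middle bay of the printer: where the centre of a tank is when fully home, 90 mm above the desk; axes as the printer's. In every bay a spring valve (2 to 3 N) carries the tank 6 mm higher than home, so a tank let go in the pocket has its centre 6 mm above this point until the clamp drives it down
- clamp2 (a joint): clamp of bay 2, rad: 0 = shut, level over the bay; grows as it swings up and back, away from the robot; 1.57 = upright, stop at 2.1. All clamps: a rounded black nose 62 mm from the hinge, 12 mm below the hinge line when shut, meets the tank's cap and drives it down. Stiff hinges (0.28 N m): stay where left; about 3 N near the free end swings one, about 5 N for the last stretch
- bay3 (a point): right (-y) bay of the printer: where the centre of a tank is when fully home, 90 mm above the desk; axes as the printer's. Pocket and valve as at bays 1 and 2
- clamp3 (a joint): clamp of bay 3, rad: 0 = shut, level over the bay; grows as it swings up and back, away from the robot; 1.57 = upright, stop at 2.1. Shape and stiffness as at clamps 1 and 2
- full1_c (a point): full ink tank: upright smoky plastic box with a black cap, 58 mm long (its x) x 32 mm wide (its y) x 66 mm tall, about 70 g, same shape both ways round; this point is its centre, 33 mm above its underside. Stands in the bin at the start, its long side across the bin
- full2_c (a point): full ink tank: upright smoky plastic box with a black cap, 58 mm long (its x) x 32 mm wide (its y) x 66 mm tall, about 70 g, same shape both ways round; this point is its centre, 33 mm above its underside. Stands in the bin at the start, its long side across the bin
- full3_c (a point): full ink tank: upright smoky plastic box with a black cap, 58 mm long (its x) x 32 mm wide (its y) x 66 mm tall, about 70 g, same shape both ways round; this point is its centre, 33 mm above its underside. Stands in the bin at the start, its long side across the bin
- spent1_c (a point): spent ink tank: upright smoky plastic box with a black cap, 58 mm long (its x) x 32 mm wide (its y) x 66 mm tall, about 70 g, same shape both ways round; this point is its centre, 33 mm above its underside. At the start sits unclamped in bay 1 (may be absent)
- spent2_c (a point): spent ink tank: upright smoky plastic box with a black cap, 58 mm long (its x) x 32 mm wide (its y) x 66 mm tall, about 70 g, same shape both ways round; this point is its centre, 33 mm above its underside. At the start sits unclamped in bay 2 (may be absent)
- spent3_c (a point): spent ink tank: upright smoky plastic box with a black cap, 58 mm long (its x) x 32 mm wide (its y) x 66 mm tall, about 70 g, same shape both ways round; this point is its centre, 33 mm above its underside. At the start sits unclamped in bay 3 (may be absent)
- bin: white open plastic bin with the full tanks, heavy, does not move, 260 mm (its x) x 115 mm x 40 mm tall, walls and floor 4 mm; origin under its centre. It stands left or right of the printer, the carton on the other side
- carton: open cardboard return carton, loose, 250 g, 230 mm (its x) x 125 mm (its y) x 55 mm tall, walls and floor 5 mm; origin under its centre
- mug: white lidded mug, 82 mm wide, 122 mm tall; bystander; origin under its centre
- milk: small milk carton, 100 mm tall; bystander; origin under its centre
- stapler: black stapler, 125 mm long, 50 mm tall; bystander; origin under its centre
- tape: roll of clear tape lying flat, 72 mm wide, 19 mm tall; bystander; origin under its centre
- notes: block of yellow sticky notes, 76 mm square, 22 mm tall; bystander; origin under its centre
- pencup: black pen cup with pens, 76 mm wide, 150 mm tall; bystander; origin under its centre
- figure: small toy figure, 86 mm tall; bystander; origin under its centre

How it is judged:
By the outcome, as a careful person would: the job done as asked, in the order asked, and still so for the second after the job is handed in, with the robot touching nothing.
Of spent1, spent2, spent3 only 1 to 2 are there at a start; the rules pass over those that are not, and their reading is None.
At some moment in a run one of carton may be knocked a few centimetres aside while the robot is not near it.
It also fails if it takes over 210 s, if anything falls off the work surface, if the arm or the gripper's body presses on something with over 40 N, if the wrist force passes 120 N, or if a joint passes its speed limit or range.

## Working session

There is one attempt and no reset: what is moved stays moved. The work goes in short steps, Python scripts to look and compute and a tool call to move; the robot and the scene stay as the last step left them, time stands still between calls to the robot, and variables do not carry over. Pictures are saved under pics/ and viewed, and the job is handed in when it is done.

Besides the shell and the picture viewer there is one more tool, called by a JSON object that holds its "op" and its "data", one argument or row to a line. jog_arm: Moves the arm, as the interface text tells. Its arguments: {"type":"object","properties":{"deltas":{"type":"string"},"squeeze":{"type":"number"}},"required":["deltas"]}

```bash
mkdir -p pics; ls
python3 - <<'E'
from cell import manip, optics, workorder
import cv2,numpy as np
print(manip.read_state()); print(manip.tcp_to_tips)
for n in ["scene","side","wrist"]:
    p,d=optics.camera(n); cv2.imwrite(f"pics/{n}0.png",p[:,:,::-1]); np.savez(f"{n}0.npz",p=p,d=d)
    print(n,optics.get_calibration(n))
E
```

```text
pics
{'clock': 0.0, 'joints': array([-1.19057942e+00,  3.00456773e-01,  1.52158441e+00, -3.41136855e-05,
        1.32068043e+00, -6.66073730e-02]), 'qd': array([ 5.32183211e-04,  6.18756290e-04, -1.53940121e-04, -1.32116868e-03,
        6.64307070e-04, -6.89060726e-05]), 'effort': array([ 6.79609893e-04, -5.31806552e+01, -3.52736378e+01,  7.09151826e-02,
        2.43266195e-02, -1.25912952e-04]), 'eef_pos': array([ 237.55240747, -495.78289416,  218.8927661 ]), 'eef_rot': array([-3.14046400e+00, -4.21722055e-05,  4.46832715e-01]), 'wrist_force': array([ 0.68578243,  0.70313743, -0.26607144]), 'moment': array([0.02020179, 0.03511053, 0.00065678]), 'finger_gap': 94.13736762981884}
14.0
scene {'intrinsics': array([[612.20859444,   0.        , 312.97257789],
       [  0.        , 612.20859444, 228.75181482],
       [  0.        ,   0.        ,   1.        ]]), 'dist_coeffs': array([-0.06622314,  0.        ,  0.        ,  0.        ,  0.        ]), 'R': array([[ 0.74270679,  0.66959043,  0.00594015],
       [ 0.41087668, -0.44870208, -0.79362888],
       [-0.52874095,  0.59187423, -0.60837
[... 459 characters left out ...]
99114, -0.74300181]]), 't': array([ 520.69155105,  150.98831676, 1419.89666713])}
wrist {'intrinsics': array([[359.56967908,   0.        , 317.7259528 ],
       [  0.        , 359.56967908, 236.11264821],
       [  0.        ,   0.        ,   1.        ]]), 'dist_coeffs': array([-0.02437227,  0.        ,  0.        ,  0.        ,  0.        ]), 'hand_eye': array([[ 2.08903368e-03, -9.74252577e-01, -2.25449665e-01,
         6.31260602e+01],
       [ 9.99997688e-01,  1.92044842e-03,  9.67076292e-04,
         7.78170831e-02],
       [-5.09212117e-04, -2.25451164e-01,  9.74254337e-01,
        -1.64459536e+02],
       [ 0.00000000e+00,  0.00000000e+00,  0.00000000e+00,
         1.00000000e+00]])}
```

View pics/scene0.png

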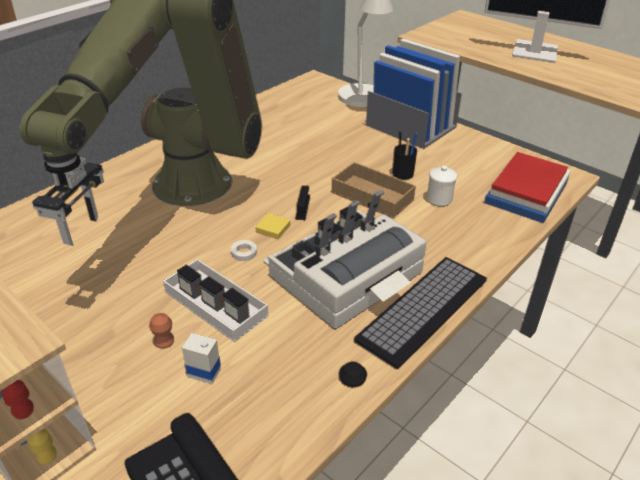

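View pics/side0.png

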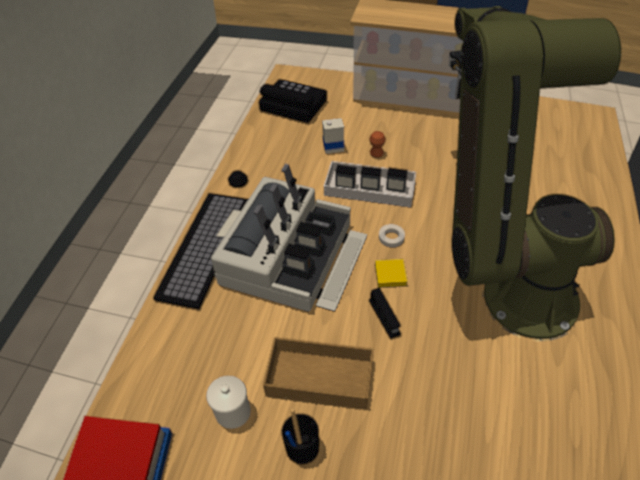

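View pics/wrist0.png

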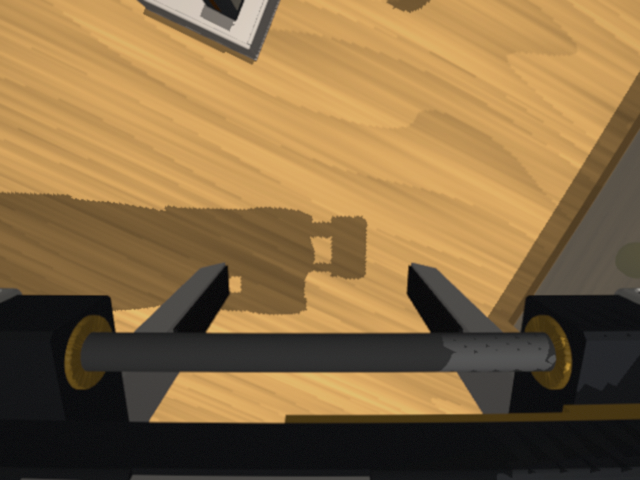

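```bash
cat > h.py <<'E'
import numpy as np,cv2
from cell import manip,optics,workorder
from scipy.spatial.transform import Rotation as Ro
def snap(n,tag):
    s=manip.read_state(); p,d=optics.camera(n); c=optics.get_calibration(n)
    cv2.imwrite(f"pics/{n}_{tag}.png",p[:,:,::-1])
    np.savez(f"{n}_{tag}.npz",p=p,d=d,pos=s['eef_pos'],rot=s['eef_rot']); return load(n,tag)
def load(n,tag):
    z=np.load(f"{n}_{tag}.npz"); c=optics.get_calibration(n)
    K,D=c['intrinsics'],c['dist_coeffs']
    if n=='wrist':
        T=np.eye(4);T[:3,:3]=Ro.from_euler('xyz',z['rot']).as_matrix();T[:3,3]=z['pos']
        M=T@c['hand_eye']
    else:
        M=np.eye(4);M[:3,:3]=c['R'].T;M[:3,3]=-c['R'].T@c['t']
    return dict(p=z['p'],d=z['d'],K=K,D=D,M=M)
def cloud(f):
    h,w=f['d'].shape
    uv=np.stack(np.meshgrid(np.arange(w),np.arange(h)),-1).reshape(-1,1,2).astype(np.float32)
    n=cv2.undistortPoints(uv,f['K'],f['D']).reshape(-1,2)
    d=f['d'].reshape(-1)
    P=np.c_[n*d[:,None],d]@f['M'][:3,:3].T+f['M'][:3,3]
    P[d<=0]=np.nan
    return P.reshape(h,w,3)
def onplane(f,uv,z):
    n=cv2.undistortPoints(np.array(uv,np.float32).reshape(-1,1,2),f['K'],f['D']).reshape(-1,2)
    r=np.c_[n,np.ones(len(n))]@f['M'][:3,:3].T; o=f['M'][:3,3]
    return o+r*((z-o[2])/r[:,2])[:,None]
def proj(f,X):
    Mi=np.linalg.inv(f['M']); return cv2.projectPoints(np.array(X,float).reshape(-1,3),cv2.Rodrigues(Mi[:3,:3])[0],Mi[:3,3],f['K'],f['D'])[0].reshape(-1,2)
def topview(P,img,x0,x1,y0,y1,s=0.5,zmin=-20,zmax=400):
    # orthographic map, highest point wins; returns height, colour. rows: x descending; cols: y descending
    H=int((x1-x0)*s);W=int((y1-y0)*s)
    q=P.reshape(-1,3);c=img.reshape(-1,3)
    ok=np.isfinite(q).all(1)&(q[:,2]>zmin)&(q[:,2]<zmax);q=q[ok];c=c[ok]
    r=((x1-q[:,0])*s).astype(int);k=((y1-q[:,1])*s).astype(int)
    ok=(r>=0)&(r<H)&(k>=0)&(k<W);q,c,r,k=q[ok],c[ok],r[ok],k[ok]
    o=np.argsort(q[:,2]);Z=np.full((H,W),np.nan);C=np.zeros((H,W,3),np.uint8)
    Z[r[o],k[o]]=q[o,2];C[r[o],k[o]]=c[o];return Z,C
E
python3 - <<'E'
from h import *
import os
for n in ["side","scene"]:
    z=np.load(f"{n}0.npz");np.savez(f"{n}_0.npz",p=z['p'],d=z['d'],pos=0,rot=0)
    f=load(n,"0");P=cloud(f);
    print(n,P.reshape(480,640,3)[300,500] if n=='side' else P[300,100])
    Z,C=topview(P,f['p'],150,850,-500,500,0.8)
    cv2.imwrite(f"pics/top_{n}.png",C[:,:,::-1])
f=load("side","0");cv2.imwrite("pics/sz.png",cv2.resize(f['p'][140:320,150:430,::-1],None,fx=2.8,fy=2.8,interpolation=cv2.INTER_CUBIC))
E
```

```text
side [82.86101829 42.00542034 23.21871934]
scene [ 251.00640622 -504.52887155   -1.14201312]
```

View pics/top_side.png

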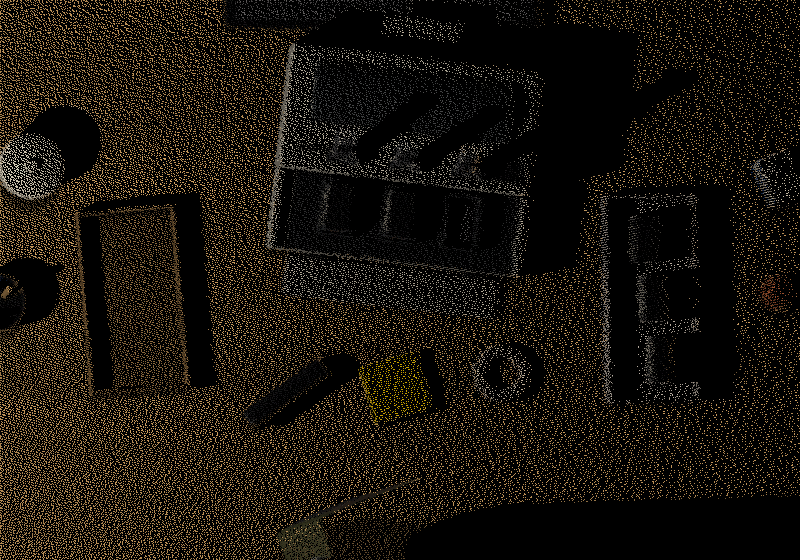

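View pics/sz.png

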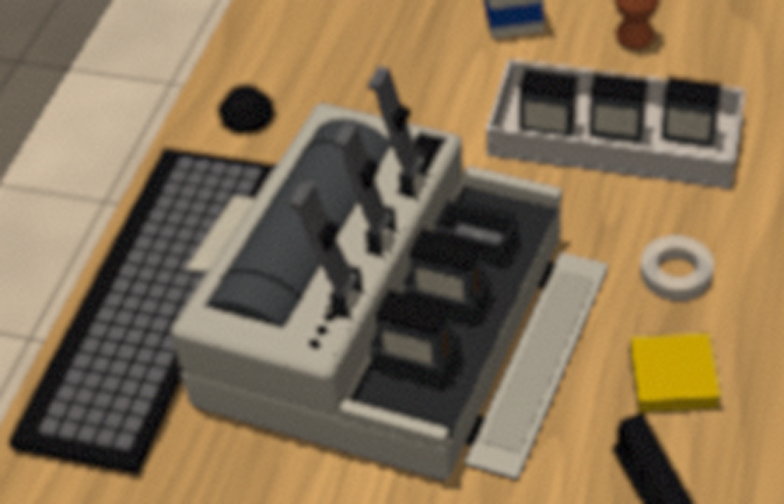

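```bash
cat > plan.py <<'E'
# usage: python3 plan.py x y z yaw [n]  : total tool-axis delta from the commanded pose (cmd.json or measured)
import sys,numpy as np
from cell import manip
s=manip.read_state()
p=s['eef_pos'];yaw=s['eef_rot'][2]
def wrap(a): return (a+np.pi)%(2*np.pi)-np.pi
def tool(p,yaw,tgt):
    d=np.array(tgt)-p;c,sn=np.cos(yaw),np.sin(yaw)
    return np.array([c*d[0]+sn*d[1],sn*d[0]-c*d[1],-d[2]])
if __name__=="__main__":
    a=list(map(float,sys.argv[1:]))
    print("now",p.round(1),round(yaw,3),"rp",s['eef_rot'][:2].round(4),"t",round(s['clock'],2),"gap",round(s['finger_gap'],1))
    print("delta",tool(p,yaw,a[:3]).round(1),"twist",round(wrap(yaw-a[3]),3))
E
python3 plan.py 480 0 340 -0.107
python3 - <<'E'
from h import *
f=load("side","0");P=cloud(f)
# clamps: points z>150 near printer
m=(P[...,2]>145)&(P[...,0]>500)&(P[...,0]<800)&(abs(P[...,1])<250)
n,l,st,c=cv2.connectedComponentsWithStats(m.astype(np.uint8))
for i in range(1,n):
    if st[i,4]>20:
        q=P[l==i];print(st[i,4],c[i],q.min(0).round(),q.max(0).round(), q[q[:,2].argmax()].round())
E
```

```text
now [ 237.6 -495.8  219. ] 0.447 rp [-3.1407 -0.    ] t 0.15 gap 94.0
delta [ 432.9 -342.4 -121. ] twist 0.554
308 [290.33116883 181.13961039] [ 631. -102.  145.] [668. -68. 246.] [661. -93. 246.]
326 [278.72392638 201.49693252] [637. -24. 145.] [674.  12. 248.] [664. -11. 248.]
363 [264.26446281 222.91460055] [650.  52. 145.] [690.  85. 246.] [681.  69. 246.]
```

{"op": "jog_arm", "data": {
  "deltas": "43 -34 -40 .055 94; 87 -68 -80 .11 94; 130 -103 -121 .166 94; 173 -137 -121 .22 94; 216 -171 -121 .277 94; 260 -205 -121 .332 94; 303 -240 -121 .388 94; 346 -274 -121 .443 94; 390 -308 -121 .5 94; 433 -342 -121 .554 94"
}}

```text
clock: 1.4
eef_pos: [480.8, 1.4, 340.4]
eef_rot: [3.142, -0.0, -0.109]
wrist_force: [-0.0, -0.6, -0.0]
finger_gap: 94.0
```

Run:
```python
from h import *
s=manip.read_state();print(s['eef_pos'],s['eef_rot'])
f=snap("wrist","a");P=cloud(f);Z,C=topview(P,f['p'],300,850,-400,400,1.0)
cv2.imwrite("pics/top_a.png",C[:,:,::-1])
```

```text
[480.83472536   1.35227281 340.39872509] [ 3.14153948e+00 -7.33271275e-06 -1.08927278e-01]
```

View pics/wrist_a.png

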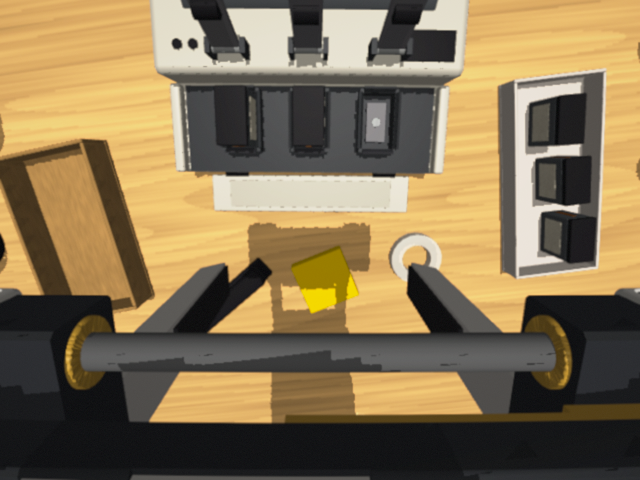

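View pics/top_a.png

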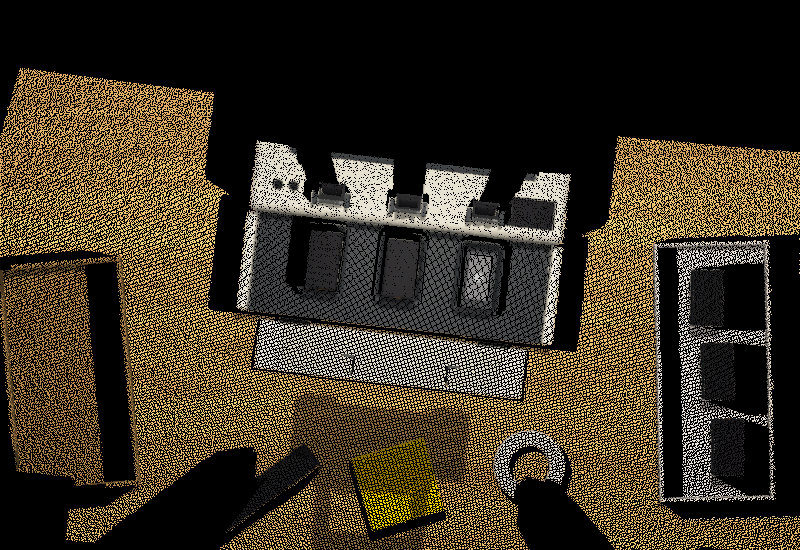

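```bash
cat > meas.py <<'E'
from h import *
def rects(P,x0,x1,y0,y1,z0,z1,minpx=150):
    m=(P[...,0]>x0)&(P[...,0]<x1)&(P[...,1]>y0)&(P[...,1]<y1)&(P[...,2]>z0)&(P[...,2]<z1)
    n,l,st,c=cv2.connectedComponentsWithStats(m.astype(np.uint8),connectivity=4);out=[]
    for i in range(1,n):
        if st[i,4]<minpx: continue
        q=P[l==i];r=cv2.minAreaRect(q[:,:2].astype(np.float32))
        (cx,cy),(w,h),a=r
        if w<h: w,h=h,w;a+=90
        a=(np.deg2rad(a)+np.pi/2)%np.pi-np.pi/2
        print("px",st[i,4],"uv",c[i].round(),"c",round(cx,1),round(cy,1),"size",round(w,1),round(h,1),"ang(long)",round(a,3),"z",np.median(q[:,2]).round(1))
E
python3 - <<'E'
from meas import *
f=load("wrist","a");P=cloud(f)
print("bay tops");rects(P,500,660,-150,150,118,140)
print("bin tops");rects(P,340,650,-420,-250,58,80)
print("binrim");rects(P,300,650,-460,-220,30,46)
print("carton rim");rects(P,300,650,200,460,49,60,60)
m=(P[...,2]>75)&(P[...,2]<100)&(abs(P[...,1])<200)&(P[...,0]>450)&(P[...,0]<640)
print("deck z",np.median(P[m][:,2]))
rects(P,450,660,-200,200,40,95)
rects(P,430,560,-200,200,4,25)
rects(P,580,760,-200,200,108,121)
for (u,v) in [(376,118),(376,95),(376,148),(362,120),(391,120),(300,200),(420,120),(330,60)]:
    print((u,v),P[v,u].round(1))
E
```

```text
bay tops
px 207 uv [304.  51.] c 642.0 -4.3 size 31.8 12.3 ang(long) 1.482 z 137.3
px 235 uv [394.  52.] c 629.2 -87.7 size 33.9 8.6 ang(long) 1.254 z 137.2
px 232 uv [222.  51.] c 649.1 73.0 size 32.5 7.8 ang(long) 1.466 z 137.5
px 1981 uv [231. 115.] c 590.0 76.2 size 57.9 32.6 ang(long) -0.119 z 128.1
px 1942 uv [308. 115.] c 581.3 -0.2 size 58.7 31.7 ang(long) -0.106 z 128.2
bin tops
px 1632 uv [569. 119.] c 551.7 -307.3 size 58.3 34.0 ang(long) -0.022 z 69.0
px 1494 uv [575. 181.] c 478.3 -317.5 size 57.7 34.0 ang(long) 0.044 z 68.9
px 1367 uv [580. 239.] c 402.2 -327.9 size 57.8 33.9 ang(long) 0.006 z 68.8
binrim
px 3408 uv [559. 169.] c 478.5 -314.5 size 260.4 118.0 ang(long) 0.023 z 37.8
px 342 uv [543. 122.] c 551.8 -291.8 size 58.1 4.6 ang(long) 0.026 z 38.0
px 343 uv [550. 179.] c 479.6 -303.2 size 58.5 13.9 ang(long) -0.184 z 38.0
px 365 uv [557. 232.] c 408.3 -316.4 size 64.3 27.0 ang(long) -0.473 z 38.1
carton rim
px 1457 uv [ 90. 208.] c 475.2 325.3 size 230.4 113.9 ang(long) 0.087 z 53.3
px 732 uv [ 21. 235.] c 482.3 392.6 size 169.0 8.5 ang(long) 0.082 z 53.1
deck z 85.95920906998973
px 21617 uv [317. 127.] c 573.1 0.5 size 320.9 104.5 ang(long) 1.456 z 55.9
px 7144 uv [310. 193.] c 492.1 9.6 size 270.6 54.3 ang(long) 1.451 z 8.9
px 17350 uv [310.  40.] c 657.0 -10.2 size 318.0 71.5 ang(long) 1.463 z 114.3
(376, 118) [576.6 -79.1  63.2]
(376, 95) [602.9 -81.9  57.9]
(376, 148) [542.3 -77.9  55.2]
(362, 120) [574.8 -60.3  80.6]
(391, 120) [572.4 -96.   66. ]
(300, 200) [483.5  24.4   9.4]
(420, 120) [ 569.5 -132.9   54.9]
(330, 60) [633.5 -28.7 115. ]
```

```bash
python3 plan.py 590 76.4 200 -0.113
```

```text
now [482.3   5.7 339.9] -0.109 rp [-3.1401e+00  6.0000e-04] t 1.45 gap 93.9
delta [ 99.3 -82.  139.9] twist 0.004
```

{"op": "jog_arm", "data": {
  "deltas": "20 -16 20 0 50; 40 -33 40 0 50; 60 -49 60 0 50; 80 -66 80 0 50; 100 -80 100 .004 50; 100 -80 120 .004 50; 100 -80 140 .004 50; 100 -80 140 .004 50; 100 -80 140 .004 50; 100 -80 140 .004 50"
}}

```text
clock: 2.7
eef_pos: [588.6, 68.3, 201.4]
eef_rot: [-3.141, -0.001, -0.111]
wrist_force: [0.2, 0.1, 0.7]
finger_gap: 49.8
```

```bash
python3 plan.py 590 76.4 200 -0.113
python3 - <<'E'
from meas import *
s=manip.read_state();print(s['eef_pos'],s['eef_rot'])
f=snap("wrist","b");P=cloud(f)
rects(P,500,660,-150,150,118,134)
s=manip.read_state();print(s['eef_pos'],s['eef_rot'])
E
```

```text
now [588.6  68.3 201.4] -0.111 rp [-3.1414e+00 -1.4000e-03] t 2.7 gap 49.8
delta [ 0.5 -8.2  1.4] twist 0.002
[588.63621952  68.33929558 201.43495773] [-3.14137618e+00 -1.41917126e-03 -1.11202110e-01]
px 263 uv [513. 156.] c 636.2 -66.8 size 14.2 2.0 ang(long) -0.094 z 126.4
px 3861 uv [304. 245.] c 590.0 76.7 size 58.5 32.1 ang(long) -0.114 z 128.1
px 3871 uv [417. 244.] c 581.3 -0.9 size 57.9 32.7 ang(long) -0.117 z 128.1
[588.57075447  68.35052757 201.28272115] [-3.14139196e+00 -1.17450533e-03 -1.11208260e-01]
```

View pics/wrist_b.png

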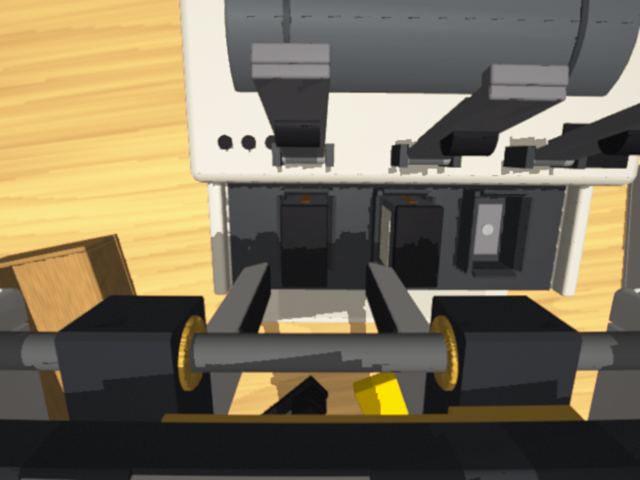

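{"op": "jog_arm", "data": {
  "deltas": ".5 -8.4 20 .003 50; .5 -8.4 40 .003 50; .5 -8.4 60 .003 50; .5 -8.4 80 .003 50; .5 -8.4 93 .003 50; .5 -8.4 93 .003 50; .5 -8.4 93 .003 25; .5 -8.4 93 .003 25; .5 -8.4 93 .003 25; .5 -8.4 93 .003 25",
  "squeeze": 15
}}

```text
clock: 4.0
eef_pos: [590.0, 76.7, 107.8]
eef_rot: [-3.141, -0.001, -0.114]
wrist_force: [1.5, 0.1, 1.3]
finger_gap: 32.0
```

{"op": "jog_arm", "data": {
  "deltas": "0 0 -5 0 25; 0 0 -15 0 25; 0 0 -30 0 25; 0 0 -50 0 25; 0 0 -70 0 25; 0 0 -90 0 25; 0 0 -90 0 25; 0 0 -90 0 25; 0 0 -90 0 25; 0 0 -90 0 25"
}}

```text
clock: 5.25
eef_pos: [589.6, 76.6, 196.9]
eef_rot: [3.141, 0.001, -0.114]
wrist_force: [0.8, 0.4, -0.8]
finger_gap: 32.0
```

```bash
cat > carton.py <<'E'
from meas import *
import sys
def carton(tag):
    f=snap("side",tag);P=cloud(f);p=f['p'].astype(int)
    m=(P[...,0]>300)&(P[...,0]<680)&(P[...,1]>200)&(P[...,1]<470)&(P[...,2]>46)&(P[...,2]<60)&(p[...,0]-p[...,2]>25)
    m=m.astype(np.uint8);n,l,st,c=cv2.connectedComponentsWithStats(m)
    k=[i for i in range(1,n) if st[i,4]>30];q=P[np.isin(l,k)]
    r=cv2.minAreaRect(q[:,:2].astype(np.float32));print("carton",r,len(q))
    for b in cv2.boxPoints(r): print(b.round(1),end=' ')
    print()
if __name__=="__main__": carton(sys.argv[1])
E
python3 carton.py c1; python3 plan.py 528 338 198 0.08
```

```text
carton ((475.5397033691406, 334.5877685546875), (231.67559814453125, 127.92520904541016), 4.829277992248535) 923
[354.7 388.6] [365.5 261.1] [596.4 280.6] [585.6 408.1] 
now [589.7  76.6 197. ] -0.114 rp [3.1415e+00 7.0000e-04] t 5.3 gap 31.8
delta [ -91.  -252.6   -1. ] twist -0.194
```

View pics/side_c1.png

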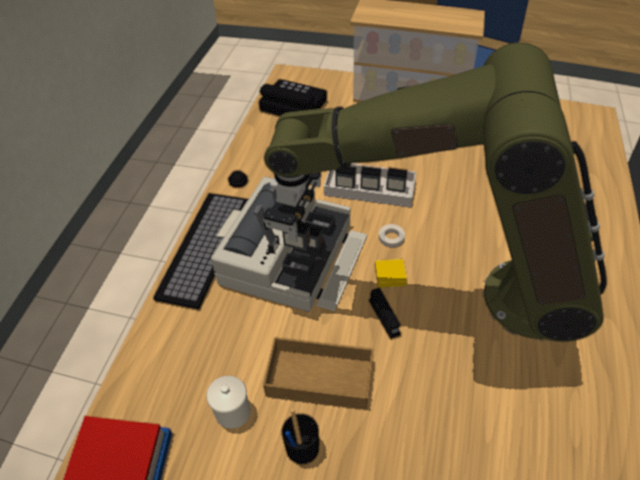

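{"op": "jog_arm", "data": {
  "deltas": "-10 -26 0 -.02 25; -24 -65 0 -.05 25; -40 -108 0 -.09 25; -57 -153 0 -.13 25; -73 -198 0 -.17 25; -86 -233 0 -.198 25; -94 -253 0 -.198 25; -94 -253 0 -.198 25; -94 -253 20 -.198 25; -94 -253 40 -.198 25"
}}

```text
clock: 6.55
eef_pos: [525.9, 337.4, 157.0]
eef_rot: [3.141, -0.0, 0.082]
wrist_force: [-0.0, 0.3, -0.7]
finger_gap: 32.0
```

```bash
python3 plan.py 525.3 338.8 51.5 0.084; python3 carton.py c2
```

```text
now [525.9 337.4 157. ] 0.082 rp [ 3.1415e+00 -4.0000e-04] t 6.55 gap 32.0
delta [ -0.4  -1.5 105.5] twist -0.002
carton ((475.72918701171875, 333.5610046386719), (231.8971710205078, 129.56494140625), 4.828781604766846) 770
[354.7 388.4] [365.6 259.2] [596.7 278.8] [585.8 407.9]
```

{"op": "jog_arm", "data": {
  "deltas": "0 -1 25 0 25; 0 -1 50 0 25; 0 -1 75 0 25; 0 -1 95 0 25; 0 -1 106 0 25; 0 -1 106 0 25; 0 -1 106 0 50; 0 -1 106 0 50; 0 -1 106 0 50; 0 -1 90 0 50"
}}

```text
clock: 7.85
eef_pos: [524.6, 339.5, 67.2]
eef_rot: [3.141, 0.002, 0.084]
wrist_force: [0.1, -0.0, 0.0]
finger_gap: 50.1
```

{"op": "jog_arm", "data": {
  "deltas": "0 0 -25 0 50; 0 0 -55 0 50; 0 0 -90 0 50; 0 0 -125 0 50; 0 0 -145 0 50; 0 0 -145 0 50; 0 0 -145 0 50; 0 0 -145 0 50; 0 0 -145 0 50; 0 0 -145 0 50"
}}

```text
clock: 9.1
eef_pos: [525.1, 339.7, 212.1]
eef_rot: [3.141, 0.0, 0.084]
wrist_force: [-0.1, 0.0, -0.6]
finger_gap: 50.1
```

```bash
python3 plan.py 581.3 -0.9 200 -0.114
python3 - <<'E'
from meas import *
f=snap("wrist","c")
E
```

```text
now [525.1 339.7 212.1] 0.084 rp [3.1414e+00 5.0000e-04] t 9.1 gap 50.1
delta [ 27.5 344.1  12.1] twist 0.198
```

View pics/wrist_c.png

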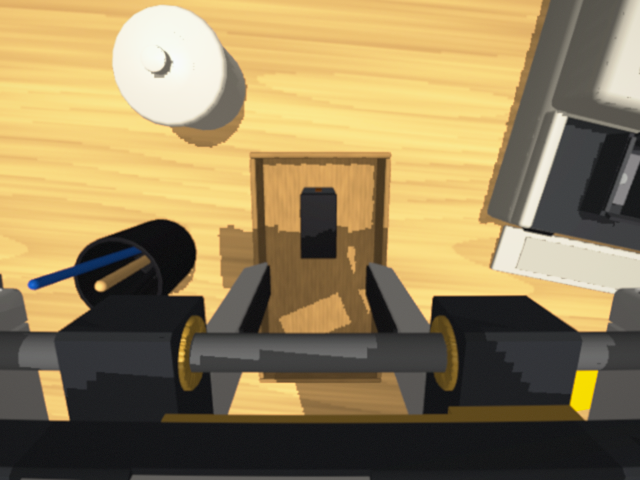

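{"op": "jog_arm", "data": {
  "deltas": "3 35 0 .02 50; 7 85 0 .05 50; 12 145 0 .09 50; 17 205 0 .13 50; 22 265 0 .17 50; 26 315 5 .198 50; 27.5 344 12 .198 50; 27.5 344 12 .198 50; 27.5 344 12 .198 50; 27.5 344 12 .198 50"
}}

```text
clock: 10.4
eef_pos: [581.3, 0.3, 200.8]
eef_rot: [-3.141, -0.0, -0.113]
wrist_force: [0.4, 0.6, -0.2]
finger_gap: 50.0
```

```bash
python3 - <<'E'
from meas import *
f=snap("wrist","d");P=cloud(f)
rects(P,500,660,-150,150,118,134)
E
python3 plan.py 581.3 -0.9 108 -0.114
```

```text
px 3880 uv [318. 246.] c 581.1 -0.9 size 58.1 32.0 ang(long) -0.11 z 128.2
now [5.813e+02 2.000e-01 2.007e+02] -0.113 rp [-3.1415e+00 -4.0000e-04] t 10.45 gap 49.8
delta [ 0.1  1.1 92.7] twist 0.001
```

View pics/wrist_d.png

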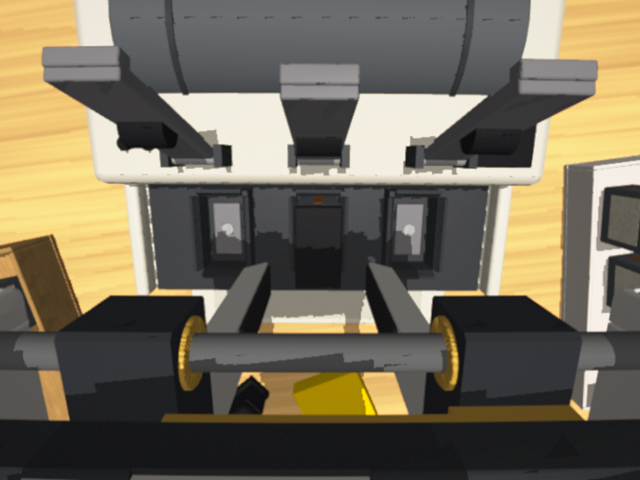

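{"op": "jog_arm", "data": {
  "deltas": ".1 1.1 20 0 50; .1 1.1 40 0 50; .1 1.1 60 0 50; .1 1.1 80 0 50; .1 1.1 92.7 0 50; .1 1.1 92.7 0 50; .1 1.1 92.7 0 25; .1 1.1 92.7 0 25; .1 1.1 92.7 0 25; .1 1.1 92.7 0 25"
}}

```text
clock: 11.7
eef_pos: [581.6, -1.6, 108.2]
eef_rot: [-3.141, -0.001, -0.114]
wrist_force: [1.8, 3.7, 2.2]
finger_gap: 31.6
```

{"op": "jog_arm", "data": {
  "deltas": "0 0 -5 0 25; 0 0 -15 0 25; 0 0 -30 0 25; 0 0 -50 0 25; 0 0 -70 0 25; 0 0 -90 0 25; 0 0 -90 0 25; 0 0 -90 0 25; 0 0 -90 0 25; 0 0 -90 0 25"
}}

```text
clock: 12.95
eef_pos: [581.2, -1.9, 197.2]
eef_rot: [3.141, 0.001, -0.114]
wrist_force: [-1.0, 0.1, -0.5]
finger_gap: 32.0
```

```bash
python3 carton.py c3; python3 plan.py 425.7 330.4 198 0.084
python3 - <<'E'
from meas import *
f=load("wrist","d");P=cloud(f)
# pocket walls: points around bays with z
ex=np.array([np.cos(.113),-np.sin(.113)]);ey=np.array([np.sin(.113),np.cos(.113)])
for nm,b in (("bay1",[590,76.7]),("bay3",[572.5,-78.])):
    q=P.reshape(-1,3);loc=np.c_[(q[:,:2]-b)@ex,(q[:,:2]-b)@ey,q[:,2]]
    k=(abs(loc[:,0])<45)&(abs(loc[:,1])<32)
    L=loc[k]
    for lo,hi in((53,58),(62,70),(70,78),(78,82),(82,86),(86,90)):
        z=L[(L[:,2]>lo)&(L[:,2]<hi)]
        if len(z): print(nm,lo,hi,len(z),np.percentile(z[:,0],[0,1,50,99,100]).round(1),np.percentile(z[:,1],[0,1,50,99,100]).round(1))
E
```

```text
carton ((476.0447998046875, 333.8397216796875), (232.75889587402344, 129.19837951660156), 4.941516876220703) 926
[354.5 388.2] [365.7 259.5] [597.6 279.5] [586.4 408.2] 
now [581.2  -1.9 197.3] -0.114 rp [3.1415e+00 7.0000e-04] t 13.0 gap 32.1
delta [-192.4 -312.4   -0.7] twist -0.198
bay1 53 58 2227 [-44.8 -33.1   7.1  37.6  37.7] [-32.  -31.8 -11.2  30.7  32. ]
bay1 62 70 1283 [-32.8 -31.   -1.8  34.3  34.4] [-21.7 -21.6  -0.3  18.1  18.3]
bay1 70 78 439 [-31.1 -31.1  -6.   34.3  34.6] [-21.8 -21.8  13.1  17.4  20.4]
bay1 78 82 440 [-34.1 -33.5  -0.7  34.1  34.3] [-21.6 -21.2  16.7  20.5  21.1]
bay1 82 86 709 [-36.9 -36.6  -2.   36.2  36.3] [-23.3 -23.1  12.   23.   23.4]
bay1 86 90 818 [-36.5 -36.4   3.9  36.3  36.5] [-23.6 -23.3   2.8  22.6  22.9]
bay3 53 58 2202 [-44.5 -32.1   7.3  37.1  37.2] [-32.  -30.5  11.3  31.7  32. ]
bay3 62 70 1305 [-31.9 -31.4  -1.9  30.9  34. ] [-18.6 -18.4  -1.1  21.3  21.4]
bay3 70 78 454 [-31.9 -31.6  -7.7  33.9  34.1] [-18.8 -18.6 -17.4  21.4  21.5]
bay3 78 82 442 [-34.7 -33.8  -0.5  33.6  33.8] [-22.3 -21.5 -17.8  20.8  21.4]
bay3 82 86 688 [-37.2 -36.4  -3.5  35.8  35.8] [-24.4 -23.9 -12.8  22.7  23. ]
bay3 86 90 860 [-37.1 -37.    4.6  35.9  36. ] [-24.  -23.8  -4.3  23.   23.3]
```

{"op": "jog_arm", "data": {
  "deltas": "-18 -30 0 -.02 25; -45 -74 0 -.05 25; -77 -125 0 -.08 25; -108 -176 0 -.12 25; -140 -227 0 -.16 25; -170 -277 0 -.199 25; -191.7 -311.7 0 -.199 25; -191.7 -311.7 0 -.199 25; -191.7 -311.7 15 -.199 25; -191.7 -311.7 30 -.199 25"
}}

```text
clock: 14.25
eef_pos: [426.7, 328.6, 166.3]
eef_rot: [3.141, 0.001, 0.083]
wrist_force: [-0.2, -0.6, -0.9]
finger_gap: 32.0
```

```bash
python3 carton.py c4; python3 plan.py 426.2 329.6 51.5 0.085
```

```text
carton ((475.6334228515625, 335.11016845703125), (232.20433044433594, 128.25607299804688), 5.011880397796631) 796
[354.4 388.9] [365.6 261.1] [596.9 281.4] [585.7 409.1] 
now [426.  328.1 164.2] 0.083 rp [3.1397 0.0033] t 14.3 gap 31.7
delta [  0.3  -1.4 112.7] twist -0.002
```

{"op": "jog_arm", "data": {
  "deltas": "0 -1 25 0 25; 0 -1 50 0 25; 0 -1 75 0 25; 0 -1 100 0 25; 0 -1 115.5 0 25; 0 -1 115.5 0 25; 0 -1 115.5 0 50; 0 -1 115.5 0 50; 0 -1 115.5 0 50; 0 -1 100 0 50"
}}

```text
clock: 15.55
eef_pos: [425.9, 330.3, 67.7]
eef_rot: [3.141, 0.001, 0.085]
wrist_force: [0.9, 0.2, 0.5]
finger_gap: 50.1
```

{"op": "jog_arm", "data": {
  "deltas": "0 0 -25 0 50; 0 0 -55 0 50; 0 0 -90 0 50; 0 0 -125 0 50; 0 0 -145 0 50; 0 0 -145 0 50; 0 0 -145 0 50; 0 0 -145 0 50; 0 0 -145 0 50; 0 0 -145 0 50"
}}

```text
clock: 16.8
eef_pos: [426.2, 330.6, 212.5]
eef_rot: [3.141, 0.0, 0.085]
wrist_force: [-0.0, -0.0, -0.7]
finger_gap: 49.8
```

```bash
python3 plan.py 478 -318 210 0.02
python3 - <<'E'
from meas import *
f=snap("wrist","e")
E
```

```text
now [426.2 330.6 212.5] 0.085 rp [3.1413e+00 5.0000e-04] t 16.8 gap 49.8
delta [ -3.3 650.6   2.5] twist 0.065
```

View pics/wrist_e.png

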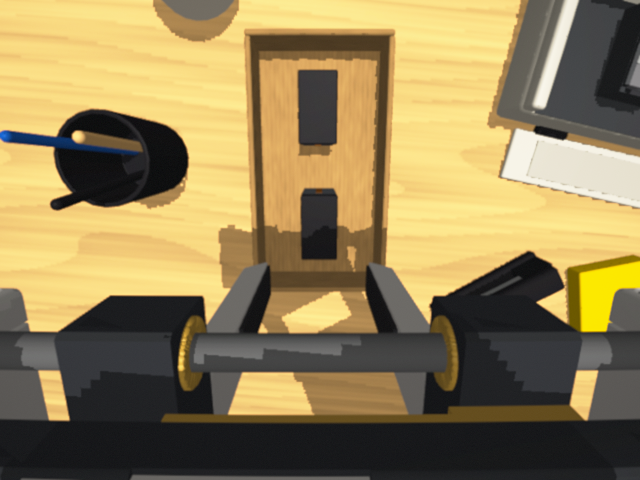

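{"op": "jog_arm", "data": {
  "deltas": "0 25 0 0 50; 0 65 0 0 50; 0 110 0 0 50; 0 155 0 0 50; 0 200 0 .01 50; 0 245 0 .02 50; 0 290 0 .03 50; 0 335 0 .04 50; 0 380 0 .05 50; 0 425 0 .065 50"
}}

```text
clock: 18.1
eef_pos: [462.2, -94.4, 212.9]
eef_rot: [3.142, -0.0, 0.019]
wrist_force: [0.3, -0.3, -0.3]
finger_gap: 49.8
```

```bash
python3 plan.py 478 -318 130 0.02
```

```text
now [462.2 -94.4 212.9] 0.019 rp [ 3.1415e+00 -3.0000e-04] t 18.1 gap 49.8
delta [ 11.4 223.9  82.9] twist -0.001
```

{"op": "jog_arm", "data": {
  "deltas": "2 40 0 0 50; 4 85 0 0 50; 6 130 10 0 50; 9 175 25 0 50; 11 210 45 0 50; 11.4 225 60 0 50; 11.4 225 70 0 50; 11.4 225 70 0 50; 11.4 225 70 0 50; 11.4 225 70 0 50"
}}

```text
clock: 19.35
eef_pos: [478.5, -317.2, 143.5]
eef_rot: [3.141, -0.001, 0.021]
wrist_force: [0.6, -0.4, -0.2]
finger_gap: 49.7
```

```bash
cat > bin.py <<'E'
from meas import *
import sys
f=snap("wrist",sys.argv[1]);P=cloud(f)
rects(P,340,650,-420,-250,61,80)
E
python3 bin.py f; python3 plan.py 478 -318 49 0.02
```

```text
px 4599 uv [304. 137.] c 550.9 -307.7 size 58.5 32.2 ang(long) -0.012 z 69.1
px 3788 uv [318. 247.] c 477.4 -318.5 size 58.0 32.0 ang(long) 0.036 z 69.1
px 968 uv [330. 320.] c 423.1 -328.5 size 32.0 15.7 ang(long) -1.57 z 68.8
px 442 uv [329. 378.] c 377.0 -328.8 size 31.1 10.4 ang(long) -1.559 z 69.0
now [ 478.4 -317.3  143.4] 0.02 rp [ 3.141e+00 -8.000e-04] t 19.4 gap 50.1
delta [-0.4  0.7 94.4] twist 0.0
```

View pics/wrist_f.png

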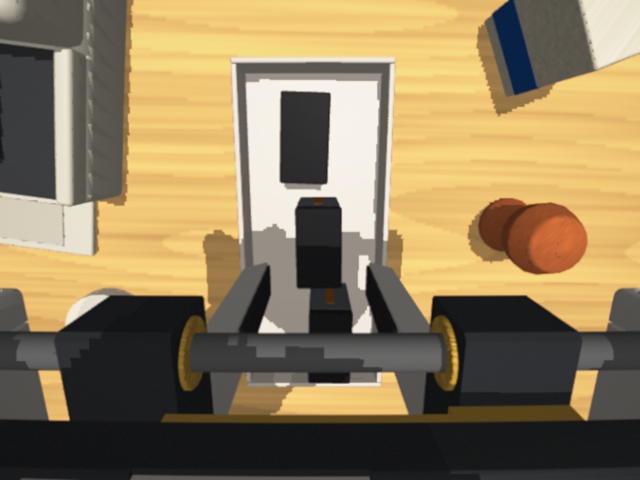

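{"op": "jog_arm", "data": {
  "deltas": "-1 1.2 20 -.016 50; -1 1.2 40 -.016 50; -1 1.2 60 -.016 50; -1 1.2 80 -.016 50; -1 1.2 94.5 -.016 50; -1 1.2 94.5 -.016 50; -1 1.2 94.5 -.016 25; -1 1.2 94.5 -.016 25; -1 1.2 94.5 -.016 25; -1 1.2 94.5 -.016 25"
}}

```text
clock: 20.65
eef_pos: [477.5, -319.0, 49.0]
eef_rot: [3.141, -0.001, 0.036]
wrist_force: [-1.7, -0.0, 7.0]
finger_gap: 32.0
```

{"op": "jog_arm", "data": {
  "deltas": "0 0 -5 0 25; 0 0 -20 0 25; 0 0 -45 0 25; 0 0 -75 0 25; 0 0 -105 0 25; 0 0 -130 0 25; 0 0 -148 0 25; 0 0 -148 0 25; 0 0 -148 0 25; 0 0 -148 0 25"
}}

```text
clock: 21.9
eef_pos: [476.9, -318.6, 195.2]
eef_rot: [-3.141, 0.001, 0.036]
wrist_force: [-0.8, -0.4, -0.8]
finger_gap: 31.9
```

```bash
python3 plan.py 572 -78.4 197 -0.114
python3 - <<'E'
from meas import *
f=snap("wrist","g")
E
```

```text
now [ 476.9 -318.6  195.2] 0.036 rp [-3.1405e+00  1.3000e-03] t 21.9 gap 31.9
delta [ 103.6 -236.6   -1.8] twist 0.15
```

View pics/wrist_g.png

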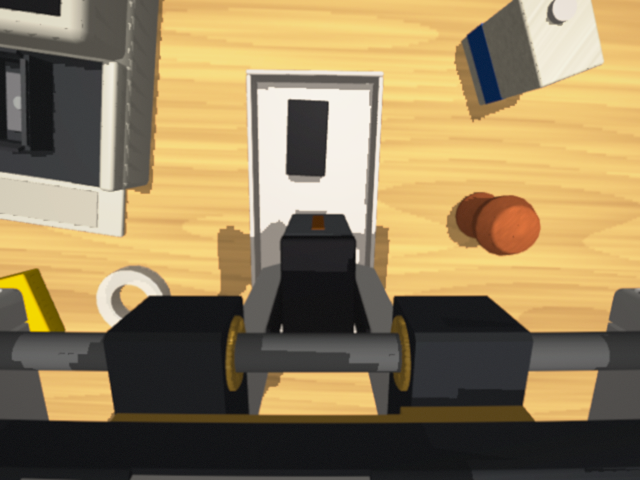

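{"op": "jog_arm", "data": {
  "deltas": "9 -20 0 .01 25; 24 -55 0 .03 25; 42 -96 0 .06 25; 60 -137 0 .09 25; 78 -178 0 .12 25; 93 -213 0 .15 25; 103.6 -236.6 0 .15 25; 103.6 -236.6 0 .15 25; 103.6 -236.6 0 .15 25; 103.6 -236.6 0 .15 25"
}}

```text
clock: 23.2
eef_pos: [572.0, -79.5, 196.1]
eef_rot: [3.141, 0.0, -0.115]
wrist_force: [0.5, 0.1, -0.7]
finger_gap: 31.8
```

```bash
python3 plan.py 572 -78.4 140 -0.114
python3 - <<'E'
from meas import *
f=snap("wrist","h")
E
```

```text
now [572.  -79.5 196.1] -0.115 rp [3.1415e+00 2.0000e-04] t 23.2 gap 31.8
delta [-0.1 -1.1 56.1] twist -0.001
```

View pics/wrist_h.png

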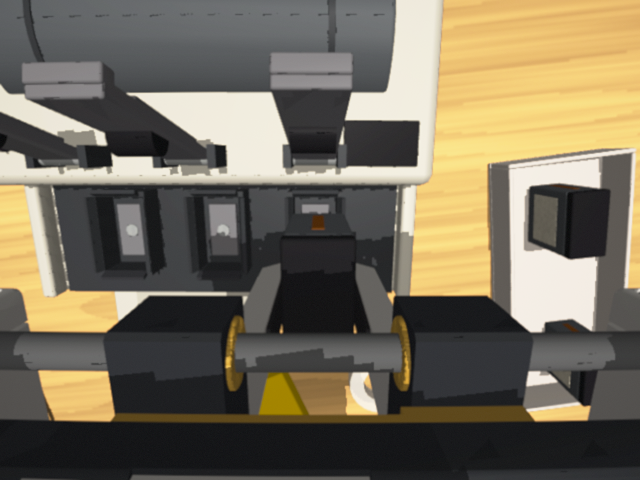

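{"op": "jog_arm", "data": {
  "deltas": "0 -.8 12 0 25; 0 -.8 28 0 25; 0 -.8 44 0 25; 0 -.8 54 0 25; 0 -.8 60 0 25; 0 -.8 64 0 25; 0 -.8 67 0 25; 0 -.8 70 0 25; 0 -.8 73 0 25; 0 -.8 73 0 25"
}}

```text
clock: 24.5
eef_pos: [572.2, -77.8, 123.1]
eef_rot: [-3.142, 0.0, -0.114]
wrist_force: [0.3, -0.1, -1.1]
finger_gap: 32.2
```

{"op": "jog_arm", "data": {
  "deltas": "0 .3 3 0 25; 0 .3 6 0 25; 0 .3 9 0 25; 0 .3 12 0 25; 0 .3 15 0 25; 0 .3 15 0 25; 0 .3 15 0 50; 0 .3 15 0 50; 0 .3 15 0 50; 0 .3 15 0 50"
}}

```text
clock: 25.75
eef_pos: [572.3, -78.1, 108.3]
eef_rot: [-3.142, 0.0, -0.114]
wrist_force: [-0.4, 0.7, 0.1]
finger_gap: 50.1
```

{"op": "jog_arm", "data": {
  "deltas": "0 0 -10 0 50; 0 0 -30 0 50; 0 0 -55 0 50; 0 0 -80 0 50; 0 0 -90 0 50; 0 0 -90 0 50; 0 0 -90 0 50; 0 0 -90 0 50; 0 0 -90 0 50; 0 0 -90 0 50"
}}

```text
clock: 27.0
eef_pos: [572.3, -78.1, 198.1]
eef_rot: [-3.142, 0.0, -0.114]
wrist_force: [0.5, 0.1, 0.1]
finger_gap: 50.2
```

```bash
python3 - <<'E'
from meas import *
f=snap("wrist","i");P=cloud(f)
rects(P,500,660,-150,150,110,134)
E
python3 plan.py 550.9 -307.7 190 -0.012
```

```text
px 15227 uv [251. 157.] c 649.3 -7.9 size 290.8 51.9 ang(long) 1.461 z 114.3
px 4032 uv [318. 246.] c 572.1 -79.3 size 58.5 32.1 ang(long) -0.119 z 128.2
now [572.2 -78.1 198.1] -0.114 rp [3.1416e+00 3.0000e-04] t 27.05 gap 50.3
delta [  5.  230.5   8.1] twist -0.102
```

View pics/wrist_i.png

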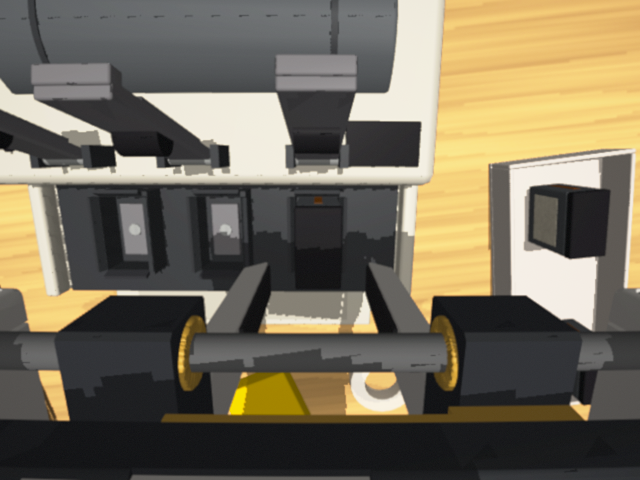

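{"op": "jog_arm", "data": {
  "deltas": "0 20 0 -.01 50; 1 52 0 -.03 50; 2 92 0 -.05 50; 3 132 0 -.07 50; 4 172 0 -.09 50; 5 207 15 -.102 50; 5 230.5 35 -.102 50; 5 230.5 56 -.102 50; 5 230.5 56 -.102 50; 5 230.5 56 -.102 50"
}}

```text
clock: 28.3
eef_pos: [551.4, -307.5, 142.9]
eef_rot: [3.141, -0.001, -0.012]
wrist_force: [-0.1, -0.6, 0.1]
finger_gap: 50.1
```

```bash
python3 bin.py j; python3 plan.py 551 -307.7 49 -0.012
```

```text
px 3798 uv [317. 246.] c 551.1 -307.9 size 57.7 32.1 ang(long) -0.009 z 69.1
px 813 uv [345. 404.] c 424.4 -328.9 size 31.9 13.7 ang(long) -1.567 z 68.6
now [ 551.4 -307.5  143.2] -0.012 rp [ 3.1409e+00 -1.1000e-03] t 28.35 gap 49.6
delta [-0.4  0.2 94.2] twist 0.0
```

{"op": "jog_arm", "data": {
  "deltas": "-.3 .3 20 0 50; -.3 .3 40 0 50; -.3 .3 60 0 50; -.3 .3 80 0 50; -.3 .3 93.5 0 50; -.3 .3 93.5 0 50; -.3 .3 93.5 0 25; -.3 .3 93.5 0 25; -.3 .3 93.5 0 25; -.3 .3 93.5 0 25"
}}

```text
clock: 29.6
eef_pos: [551.0, -308.2, 49.5]
eef_rot: [3.141, -0.001, -0.012]
wrist_force: [-1.5, 0.3, 6.1]
finger_gap: 32.2
```

{"op": "jog_arm", "data": {
  "deltas": "0 0 -5 0 25; 0 0 -20 0 25; 0 0 -45 0 25; 0 0 -75 0 25; 0 0 -105 0 25; 0 0 -130 0 25; 0 0 -150 0 25; 0 0 -150 0 25; 0 0 -150 0 25; 0 0 -150 0 25"
}}

```text
clock: 30.85
eef_pos: [550.4, -307.8, 197.7]
eef_rot: [-3.141, 0.001, -0.012]
wrist_force: [-0.1, 0.7, -1.8]
finger_gap: 31.9
```

```bash
python3 plan.py 581 -1.2 198 -0.114
```

```text
now [ 550.4 -307.8  197.7] -0.012 rp [-3.1407e+00  1.4000e-03] t 30.85 gap 31.9
delta [ 2.69e+01 -3.07e+02 -3.00e-01] twist 0.102
```

{"op": "jog_arm", "data": {
  "deltas": "2 -20 0 0 25; 4 -52 0 .02 25; 8 -94 0 .03 25; 12 -138 0 .05 25; 16 -182 0 .06 25; 20 -226 0 .08 25; 24 -266 0 .09 25; 26 -293 0 .102 25; 27 -307 0 .102 25; 27 -307 0 .102 25"
}}

```text
clock: 32.1
eef_pos: [581.2, -0.6, 198.7]
eef_rot: [3.142, 0.0, -0.113]
wrist_force: [0.1, -0.1, -0.2]
finger_gap: 31.8
```

{"op": "jog_arm", "data": {
  "deltas": "0 0 10 0 25; 0 0 26 0 25; 0 0 42 0 25; 0 0 52 0 25; 0 0 59 0 25; 0 0 64 0 25; 0 0 68 0 25; 0 0 70 0 25; 0 0 72 0 25; 0 0 72 0 25"
}}

```text
clock: 33.35
eef_pos: [581.4, -1.4, 126.7]
eef_rot: [-3.142, -0.0, -0.114]
wrist_force: [-0.2, -0.1, -1.1]
finger_gap: 31.9
```

{"op": "jog_arm", "data": {
  "deltas": "-.3 .3 4 0 25; -.3 .3 8 0 25; -.3 .3 12 0 25; -.3 .3 15 0 25; -.3 .3 18 0 25; -.3 .3 18 0 25; -.3 .3 18 0 50; -.3 .3 18 0 50; -.3 .3 18 0 50; -.3 .3 18 0 50"
}}

```text
clock: 34.6
eef_pos: [581.1, -1.7, 108.7]
eef_rot: [3.141, 0.0, -0.114]
wrist_force: [0.5, 0.3, 0.2]
finger_gap: 49.8
```

{"op": "jog_arm", "data": {
  "deltas": "0 0 -10 0 50; 0 0 -30 0 50; 0 0 -55 0 50; 0 0 -80 0 50; 0 0 -90 0 50; 0 0 -90 0 50; 0 0 -90 0 50; 0 0 -90 0 50; 0 0 -90 0 50; 0 0 -90 0 50"
}}

```text
clock: 35.85
eef_pos: [581.0, -1.6, 198.5]
eef_rot: [3.142, 0.0, -0.114]
wrist_force: [0.1, 0.0, 0.2]
finger_gap: 50.0
```

```bash
python3 - <<'E'
from meas import *
f=snap("wrist","k");P=cloud(f)
rects(P,500,660,-150,150,117,134)
E
python3 plan.py 403.5 -328.4 190 0.01
```

```text
px 3937 uv [317. 246.] c 581.0 -2.3 size 58.3 32.0 ang(long) -0.114 z 128.1
px 4212 uv [429. 246.] c 572.1 -79.4 size 58.7 33.0 ang(long) -0.116 z 128.0
now [581.1  -1.6 198.6] -0.114 rp [3.1416e+00 2.0000e-04] t 35.9 gap 49.5
delta [-139.2  344.9    8.6] twist -0.124
```

View pics/wrist_k.png

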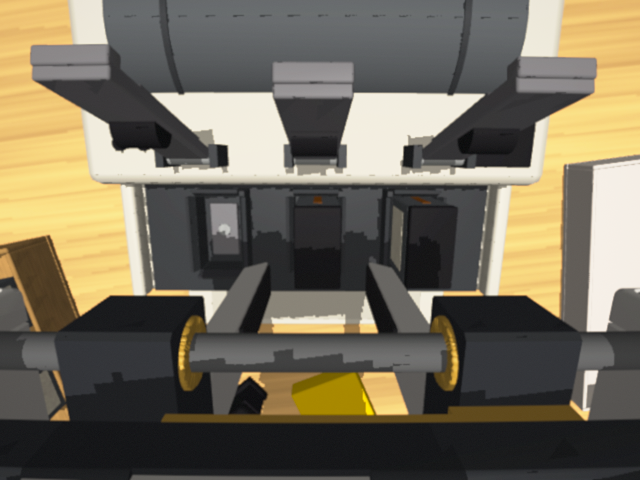

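{"op": "jog_arm", "data": {
  "deltas": "-8 20 0 -.01 50; -23 55 0 -.03 50; -40 98 0 -.05 50; -57 142 0 -.07 50; -75 186 0 -.09 50; -92 228 0 -.11 50; -110 272 0 -.124 50; -127 314 20 -.124 50; -139 344 40 -.124 50; -139 344 56 -.124 50"
}}

```text
clock: 37.15
eef_pos: [402.8, -328.8, 141.9]
eef_rot: [-3.141, 0.0, 0.007]
wrist_force: [0.4, -0.2, -0.5]
finger_gap: 50.3
```

```bash
python3 bin.py l; python3 bin.py l2; python3 plan.py 403 -328.4 49 0.01
```

```text
px 3846 uv [316. 249.] c 401.0 -328.5 size 58.1 32.0 ang(long) 0.007 z 69.1
px 3910 uv [318. 249.] c 401.1 -328.6 size 58.2 31.9 ang(long) -0.005 z 69.1
now [ 403.4 -326.8  141.2] 0.009 rp [-3.1396e+00  1.9000e-03] t 37.25 gap 50.2
delta [-0.4  1.6 92.2] twist -0.001
```

{"op": "jog_arm", "data": {
  "deltas": "-2.8 1 20 .005 50; -2.8 1 40 .005 50; -2.8 1 60 .005 50; -2.8 1 80 .005 50; -2.8 1 93.3 .005 50; -2.8 1 93.3 .005 50; -2.8 1 93.3 .005 25; -2.8 1 93.3 .005 25; -2.8 1 93.3 .005 25; -2.8 1 93.3 .005 25"
}}

```text
clock: 38.5
eef_pos: [401.3, -328.8, 50.1]
eef_rot: [3.141, -0.001, 0.005]
wrist_force: [-0.9, 1.6, 7.2]
finger_gap: 31.8
```

{"op": "jog_arm", "data": {
  "deltas": "0 0 -5 0 25; 0 0 -20 0 25; 0 0 -45 0 25; 0 0 -75 0 25; 0 0 -105 0 25; 0 0 -130 0 25; 0 0 -150 0 25; 0 0 -150 0 25; 0 0 -150 0 25; 0 0 -150 0 25"
}}

```text
clock: 39.75
eef_pos: [400.8, -328.3, 198.7]
eef_rot: [-3.141, 0.001, 0.005]
wrist_force: [0.4, -0.3, -1.0]
finger_gap: 31.7
```

```bash
python3 plan.py 590 76.4 198 -0.114
```

```text
now [ 400.8 -328.3  198.7] 0.005 rp [-3.1406e+00  1.0000e-03] t 39.75 gap 31.7
delta [ 191.2 -403.8    0.7] twist 0.119
```

{"op": "jog_arm", "data": {
  "deltas": "8 -16 0 0 25; 24 -50 0 .01 25; 45 -95 0 .03 25; 66 -140 0 .04 25; 88 -186 0 .06 25; 110 -232 0 .07 25; 132 -278 0 .08 25; 153 -323 0 .1 25; 171 -362 0 .11 25; 184 -389 0 .119 25"
}}

```text
clock: 41.0
eef_pos: [583.2, 64.3, 199.0]
eef_rot: [-3.142, 0.001, -0.113]
wrist_force: [-0.6, -0.4, -1.1]
finger_gap: 31.7
```

{"op": "jog_arm", "data": {
  "deltas": "7.2 -14.8 0 0 25; 7.2 -14.8 0 0 25; 7.2 -14.8 0 0 25; 7.2 -14.8 0 0 25; 7.2 -14.8 0 0 25; 7.2 -14.8 0 0 25; 7.2 -14.8 0 0 25; 7.2 -14.8 0 0 25; 7.2 -14.8 0 0 25; 7.2 -14.8 0 0 25"
}}

```text
clock: 42.25
eef_pos: [592.0, 75.2, 199.4]
eef_rot: [3.142, 0.0, -0.114]
wrist_force: [0.6, 0.1, -0.6]
finger_gap: 32.4
```

```bash
python3 plan.py 590 76.4 126 -0.114
```

```text
now [592.   75.2 199.4] -0.114 rp [3.1416 0.    ] t 42.25 gap 32.4
delta [-2.1 -1.  73.4] twist -0.0
```

{"op": "jog_arm", "data": {
  "deltas": "-2.1 -1.1 10 0 25; -2.1 -1.1 26 0 25; -2.1 -1.1 42 0 25; -2.1 -1.1 52 0 25; -2.1 -1.1 59 0 25; -2.1 -1.1 64 0 25; -2.1 -1.1 68 0 25; -2.1 -1.1 71 0 25; -2.1 -1.1 73 0 25; -2.1 -1.1 73 0 25"
}}

```text
clock: 43.5
eef_pos: [590.0, 76.5, 126.5]
eef_rot: [-3.142, -0.0, -0.114]
wrist_force: [-0.6, 0.4, -0.6]
finger_gap: 32.1
```

{"op": "jog_arm", "data": {
  "deltas": "0 0 4 0 25; 0 0 8 0 25; 0 0 12 0 25; 0 0 15 0 25; 0 0 17 0 25; 0 0 17 0 25; 0 0 17 0 50; 0 0 17 0 50; 0 0 17 0 50; 0 0 17 0 50"
}}

```text
clock: 44.75
eef_pos: [590.0, 76.5, 109.5]
eef_rot: [3.142, -0.0, -0.114]
wrist_force: [-0.6, -0.9, 0.4]
finger_gap: 50.0
```

{"op": "jog_arm", "data": {
  "deltas": "0 0 -10 0 50; 0 0 -30 0 50; 0 0 -55 0 50; 0 0 -80 0 50; 0 0 -90 0 50; 0 0 -90 0 50; 0 0 -90 0 50; 0 0 -90 0 50; 0 0 -90 0 50; 0 0 -90 0 50"
}}

```text
clock: 46.0
eef_pos: [590.0, 76.5, 199.2]
eef_rot: [3.142, 0.0, -0.114]
wrist_force: [0.7, 0.0, -0.7]
finger_gap: 49.8
```

```bash
python3 - <<'E'
from meas import *
f=snap("wrist","m");P=cloud(f)
rects(P,500,660,-150,150,117,134)
# clamp geometry in printer frame
ex=np.array([np.cos(.114),-np.sin(.114)]);ey=np.array([np.sin(.114),np.cos(.114)]);o=np.array([581.,-1.2])
for n,t in (("side","0"),("wrist","m")):
  f=load(n,t);q=cloud(f).reshape(-1,3);q=q[np.isfinite(q).all(1)]
  L=np.c_[(q[:,:2]-o)@ex,(q[:,:2]-o)@ey,q[:,2]]
  for y in(78,0,-78):
    k=(abs(L[:,1]-y)<16)&(L[:,0]>25)&(L[:,0]<110)&(L[:,2]>150);M=L[k]
    for lo in range(150,255,20):
        z=M[(M[:,2]>lo)&(M[:,2]<lo+20)]
        if len(z)>5: print(n,y,lo,len(z),"x",z[:,0].min().round(1),np.median(z[:,0]).round(1),z[:,0].max().round(1),"y",z[:,1].min().round(1),z[:,1].max().round(1),"z",z[:,2].max().round(1))
E
python3 plan.py 590 76.4 198 -0.114
```

```text
px 324 uv [526. 156.] c 636.0 -66.6 size 13.5 2.1 ang(long) -0.097 z 126.1
px 4169 uv [431. 246.] c 581.3 -2.6 size 58.2 33.1 ang(long) -0.114 z 128.0
px 4380 uv [541. 246.] c 573.0 -79.3 size 57.8 33.1 ang(long) -0.11 z 127.9
px 3965 uv [317. 247.] c 589.3 75.5 size 58.9 32.1 ang(long) -0.12 z 128.1
side 78 150 63 x 61.8 67.2 79.6 y 65.2 93.8 z 169.8
side 78 170 49 x 65.4 71.4 82.7 y 65.4 93.8 z 189.8
side 78 190 90 x 66.3 74.6 88.0 y 65.3 94.0 z 210.0
side 78 210 64 x 77.1 83.0 89.3 y 64.5 93.9 z 229.8
side 78 230 79 x 83.3 89.8 100.4 y 64.6 93.3 z 245.6
side 0 150 51 x 61.4 65.2 76.2 y -15.6 15.7 z 168.4
side 0 170 45 x 64.5 68.9 79.8 y -8.3 15.8 z 190.0
side 0 190 74 x 61.7 70.0 84.1 y -11.5 15.0 z 209.9
side 0 210 58 x 70.8 76.9 86.0 y -12.3 14.8 z 229.6
side 0 230 71 x 76.0 83.4 92.6 y -13.3 15.1 z 248.3
side -78 150 51 x 60.6 65.4 77.8 y -91.1 -62.1 z 170.0
side -78 170 40 x 64.8 69.1 79.6 y -91.3 -62.6 z 190.0
side -78 190 78 x 63.2 71.9 83.6 y -92.5 -62.3 z 210.0
side -78 210 50 x 75.3 79.5 88.7 y -88.6 -62.6 z 229.5
side -78 230 69 x 78.5 84.4 95.3 y -91.5 -62.3 z 246.2
wrist 78 150 293 x 63.0 65.2 68.7 y 65.3 91.3 z 169.7
wrist 78 170 73 x 68.6 71.7 74.2 y 65.2 91.3 z 189.9
wrist 78 190 1722 x 66.2 73.6 79.2 y 65.3 91.2 z 210.0
wrist 78 210 1456 x 78.6 81.8 84.8 y 65.3 91.3 z 230.0
wrist 78 230 4053 x 83.7 90.4 98.5 y 65.1 91.4 z 243.4
wrist 0 150 370 x 62.1 65.4 76.1 y -4.8 13.5 z 170.0
wrist 0 170 358 x 66.2 70.5 80.1 y 4.3 13.9 z 190.0
wrist 0 190 2006 x 62.5 70.2 83.9 y -12.3 14.0 z 210.0
wrist 0 210 1467 x 73.6 77.2 85.4 y -12.6 14.0 z 230.0
wrist 0 230 4188 x 78.1 84.5 92.1 y -13.1 14.2 z 244.5
wrist -78 150 765 x 62.2 66.6 76.9 y -90.7 -63.6 z 170.0
wrist -78 170 778 x 66.0 72.2 81.3 y -80.2 -63.3 z 190.0
wrist -78 190 764 x 64.1 73.1 83.0 y -71.5 -63.3 z 202.0
now [590.   76.5 199.3] -0.114 rp [3.1415e+00 2.0000e-04] t 46.05 gap 49.9
delta [0.  0.1 1.3] twist -0.0
```

View pics/wrist_m.png

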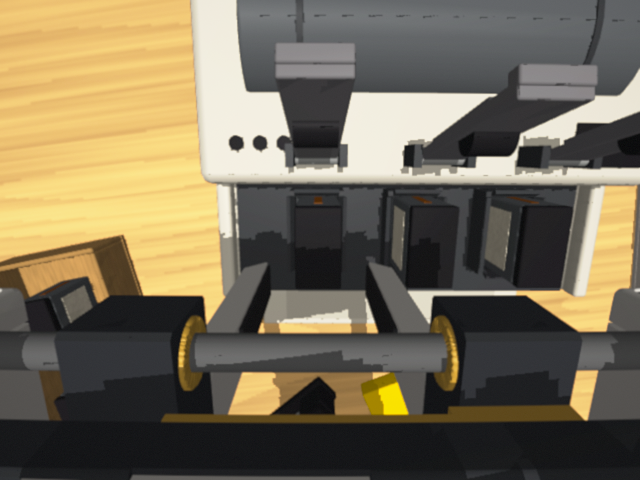

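{"op": "jog_arm", "data": {
  "deltas": "0 0 -30 0 0; 0 0 -65 0 0; 0 0 -91 0 0; 20 0 -91 0 0; 55 0 -91 0 0; 90 0 -91 0 0; 115 0 -91 0 0; 122 0 -91 0 0; 122 0 -91 0 0; 122 0 -91 0 0"
}}

```text
clock: 47.3
eef_pos: [710.7, 62.8, 291.0]
eef_rot: [-3.141, -0.0, -0.114]
wrist_force: [0.6, -0.1, -0.1]
finger_gap: 0.6
```

Run:
```python
from meas import *
print(manip.read_state()['eef_pos'],manip.read_state()['wrist_force'],manip.read_state()['finger_gap'])
f=snap("side","n");cv2.imwrite("pics/sn.png",cv2.resize(f['p'][100:320,150:430,::-1],None,fx=2.7,fy=2.7))
f=snap("wrist","n");P=cloud(f)
```

```text
[710.65928055  62.81945187 290.99420279] [ 0.57253534 -0.05950944 -0.06946806] 0.5865682614112939
```

View pics/sn.png

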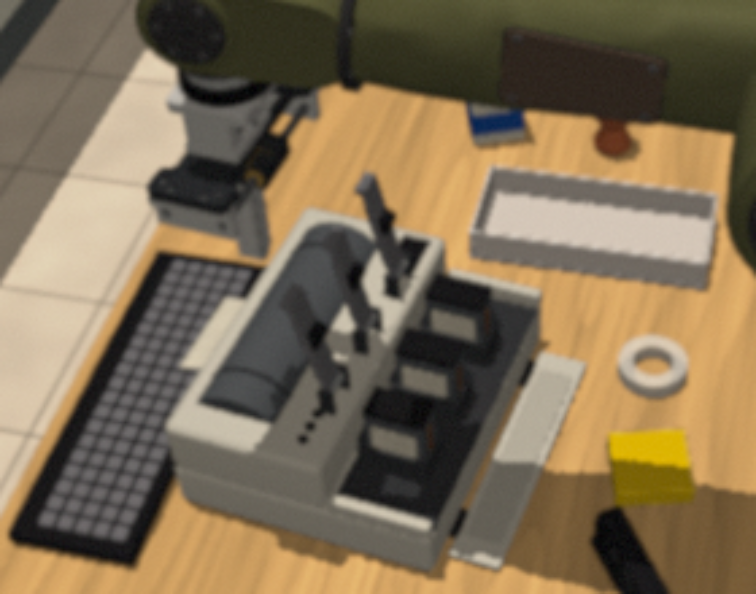

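View pics/wrist_n.png

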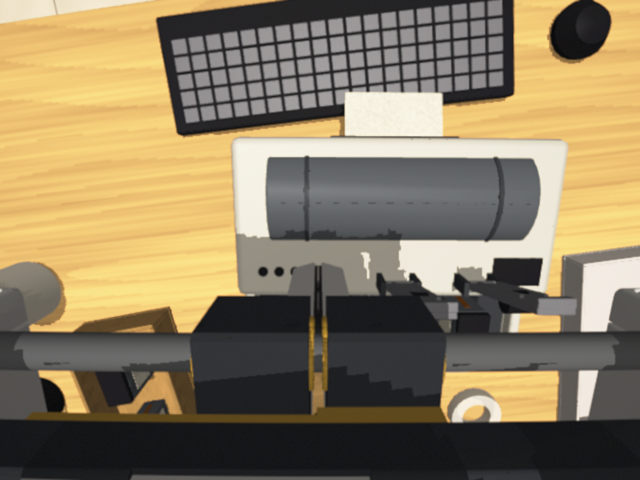

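{"op": "jog_arm", "data": {
  "deltas": "0 0 26 0 0; 0 0 50 0 0; 0 0 50 0 0; -14 0 50 0 0; -27 0 50 0 0; -37 0 48 0 0; -48 0 47 0 0; -61 0 47.5 0 0; -73.5 0 49.5 0 0; -87 0 54 0 0"
}}

```text
clock: 48.65
eef_pos: [624.7, 72.6, 237.6]
eef_rot: [-3.141, -0.002, -0.114]
wrist_force: [4.5, -0.2, -0.6]
finger_gap: 0.5
```

{"op": "jog_arm", "data": {
  "deltas": "-13 0 6 0 0; -23 0 12.5 0 0; -32 0 20.5 0 0; -40 0 29.5 0 0; -46.5 0 39 0 0; -51 0 47.5 0 0; -54.5 0 56 0 0; -57 0 63.5 0 0; -58.5 0 70 0 0; -58.5 0 70 0 0"
}}

```text
clock: 49.9
eef_pos: [566.2, 79.1, 165.7]
eef_rot: [3.141, 0.002, -0.114]
wrist_force: [-0.3, -0.3, 0.5]
finger_gap: 0.7
```

Run:
```python
from meas import *
f=snap("side","o");cv2.imwrite("pics/so.png",cv2.resize(f['p'][100:320,150:430,::-1],None,fx=2.7,fy=2.7))
```

```text
(no output)
```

View pics/so.png

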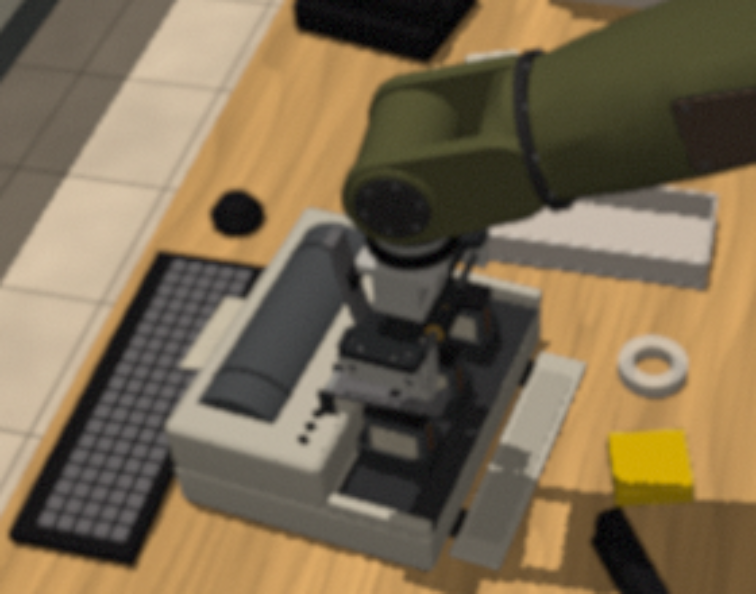

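{"op": "jog_arm", "data": {
  "deltas": "-1 0 4 0 0; -2 0 7 0 0; -3 0 10 0 0; -3 0 12 0 0; -3 0 14 0 0; -3 0 15 0 0; -3 0 15 0 0; -3 0 15 0 0; -3 0 15 0 0; -3 0 15 0 0"
}}

```text
clock: 51.2
eef_pos: [563.8, 79.6, 152.7]
eef_rot: [-3.141, -0.001, -0.114]
wrist_force: [-3.5, -0.1, 14.6]
finger_gap: 0.4
```

{"op": "jog_arm", "data": {
  "deltas": "0 0 1 0 0; 0 0 1.5 0 0; 0 0 1.5 0 0; 0 0 1.5 0 0; 0 0 1.5 0 0; 0 0 1.5 0 0; 0 0 1.5 0 0; 0 0 1.5 0 0; 0 0 1.5 0 0; 0 0 1.5 0 0"
}}

```text
clock: 52.45
eef_pos: [563.9, 79.6, 152.3]
eef_rot: [-3.141, -0.002, -0.114]
wrist_force: [-9.2, -0.2, 25.1]
finger_gap: 0.4
```

```bash
python3 plan.py 590 76.4 200 -.114
```

```text
now [563.9  79.6 152.3] -0.114 rp [-3.1413e+00 -1.6000e-03] t 52.45 gap 0.4
delta [ 26.3   0.2 -47.7] twist -0.0
```

{"op": "jog_arm", "data": {
  "deltas": "0 0 -20 0 0; 0 0 -60 0 0; 0 0 -105 0 0; 0 5 -135 0 0; 20 25 -140 0 0; 50 45 -140 0 0; 85 65 -140 0 0; 120 78 -140 0 0; 142 78 -140 0 0; 148.5 78 -140 0 0"
}}

```text
clock: 53.7
eef_pos: [702.6, -15.0, 288.3]
eef_rot: [3.142, 0.003, -0.114]
wrist_force: [0.3, -0.7, 0.1]
finger_gap: 0.4
```

Run:
```python
from meas import *
s=manip.read_state();d=s['eef_pos'][:2]-[581,-1.2];a=.114
print(s['eef_pos'],"rel",d[0]*np.cos(a)-d[1]*np.sin(a),d[0]*np.sin(a)+d[1]*np.cos(a))
f=snap("side","p");cv2.imwrite("pics/sp.png",cv2.resize(f['p'][100:320,150:430,::-1],None,fx=2.7,fy=2.7))
```

```text
[702.63464251 -15.0315889  288.25142407] rel 122.41850422052377 0.09452571289042844
```

View pics/sp.png

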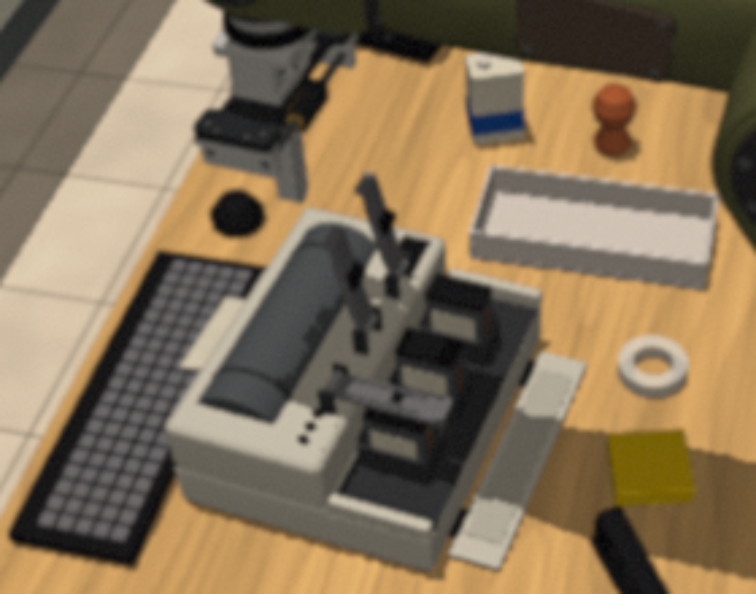

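{"op": "jog_arm", "data": {
  "deltas": "0 0 26 0 0; 0 0 50 0 0; 0 0 50 0 0; -14 0 50 0 0; -27 0 50 0 0; -37 0 48 0 0; -48 0 47 0 0; -61 0 47.5 0 0; -73.5 0 49.5 0 0; -87 0 54 0 0"
}}

```text
clock: 55.0
eef_pos: [615.8, -4.8, 237.2]
eef_rot: [-3.141, -0.002, -0.114]
wrist_force: [3.6, -0.6, -0.2]
finger_gap: 0.4
```

{"op": "jog_arm", "data": {
  "deltas": "-13 0 6 0 0; -23 0 12.5 0 0; -32 0 20.5 0 0; -40 0 29.5 0 0; -46.5 0 39 0 0; -51 0 47.5 0 0; -54.5 0 56 0 0; -57 0 63.5 0 0; -58.5 0 70 0 0; -58.5 0 70 0 0"
}}

```text
clock: 56.25
eef_pos: [557.3, 1.7, 165.2]
eef_rot: [3.141, 0.002, -0.114]
wrist_force: [0.4, -0.6, 0.2]
finger_gap: 0.2
```

{"op": "jog_arm", "data": {
  "deltas": "-1 0 4 0 0; -2 0 7 0 0; -3 0 10 0 0; -3 0 12 0 0; -3 0 14 0 0; -3 0 15 0 0; -3 0 16 0 0; -3 0 16 0 0; -3 0 16 0 0; -3 0 16 0 0"
}}

```text
clock: 57.5
eef_pos: [555.0, 2.1, 152.2]
eef_rot: [-3.142, -0.002, -0.114]
wrist_force: [-8.0, -0.6, 24.9]
finger_gap: 0.6
```

Same end height and force as clamp 1. On to clamp 3.

{"op": "jog_arm", "data": {
  "deltas": "0 0 -20 0 0; 0 0 -60 0 0; 0 0 -105 0 0; 0 5 -135 0 0; 20 25 -140 0 0; 50 45 -140 0 0; 85 65 -140 0 0; 120 77.5 -140 0 0; 142 77.5 -140 0 0; 148.5 77.5 -140 0 0"
}}

```text
clock: 58.75
eef_pos: [693.8, -92.0, 288.2]
eef_rot: [-3.141, 0.003, -0.114]
wrist_force: [-0.2, -0.1, 0.2]
finger_gap: 0.5
```

Run:
```python
from meas import *
s=manip.read_state();d=s['eef_pos'][:2]-[581,-1.2];a=.114
print(s['eef_pos'],"rel",d[0]*np.cos(a)-d[1]*np.sin(a),d[0]*np.sin(a)+d[1]*np.cos(a))
```

```text
[693.7768324  -91.97750776 288.21269367] rel 122.3710371467308 -77.35954439022589
```

{"op": "jog_arm", "data": {
  "deltas": "0 0 26 0 0; 0 0 50 0 0; 0 0 50 0 0; -14 0 50 0 0; -27 0 50 0 0; -37 0 48 0 0; -48 0 47 0 0; -61 0 47.5 0 0; -73.5 0 49.5 0 0; -87 0 54 0 0"
}}

```text
clock: 60.0
eef_pos: [606.9, -81.8, 237.1]
eef_rot: [-3.142, -0.002, -0.114]
wrist_force: [4.0, 0.1, -0.2]
finger_gap: 0.5
```

{"op": "jog_arm", "data": {
  "deltas": "-13 0 6 0 0; -23 0 12.5 0 0; -32 0 20.5 0 0; -40 0 29.5 0 0; -46.5 0 39 0 0; -51 0 47.5 0 0; -54.5 0 56 0 0; -57 0 63.5 0 0; -58.5 0 70 0 0; -58.5 0 70 0 0"
}}

```text
clock: 61.25
eef_pos: [548.5, -75.3, 165.3]
eef_rot: [3.142, 0.002, -0.114]
wrist_force: [-0.1, -0.8, 0.1]
finger_gap: 0.7
```

{"op": "jog_arm", "data": {
  "deltas": "-1 0 4 0 0; -2 0 7 0 0; -3 0 10 0 0; -3 0 12 0 0; -3 0 14 0 0; -3 0 15 0 0; -3 0 16 0 0; -3 0 16 0 0; -3 0 16 0 0; -3 0 16 0 0"
}}

```text
clock: 62.5
eef_pos: [546.2, -75.0, 152.2]
eef_rot: [3.141, -0.002, -0.114]
wrist_force: [-8.6, 1.1, 25.7]
finger_gap: 0.4
```

{"op": "jog_arm", "data": {
  "deltas": "0 0 -20 0 0; 0 0 -60 0 0; 0 0 -105 0 0; 0 -20 -135 0 0; -20 -50 -150 0 0; -40 -77 -150 0 0; -60 -77 -150 0 0; -70 -77 -150 0 0; -75 -77 -150 0 0; -75 -77 -150 0 0"
}}

```text
clock: 63.75
eef_pos: [480.3, 9.8, 299.9]
eef_rot: [3.142, 0.0, -0.115]
wrist_force: [0.6, 0.1, 0.2]
finger_gap: 0.3
```

```bash
python3 - <<'E'
from meas import *
f=snap("wrist","q")
P=cloud(f);q=P.reshape(-1,3);q=q[np.isfinite(q).all(1)]
ex=np.array([np.cos(.114),-np.sin(.114)]);ey=np.array([np.sin(.114),np.cos(.114)]);o=np.array([581.,-1.2])
L=np.c_[(q[:,:2]-o)@ex,(q[:,:2]-o)@ey,q[:,2]]
for y in(78,0,-78):
    k=(abs(L[:,1]-y)<9)&(L[:,2]>130)&(L[:,2]<160);M=L[k]
    for a in range(-50,70,20):
        z=M[(M[:,0]>a)&(M[:,0]<a+20)]
        if len(z)>5: print(y,a,len(z),"z",np.median(z[:,2]).round(1))
    k=(abs(L[:,1]-y)<15.)&(abs(L[:,1]-y)>14)&(abs(L[:,0])<25)&(L[:,2]>112)&(L[:,2]<131)
    if k.sum(): print("tank top",y,k.sum(),np.median(L[k,2]).round(1))
f=snap("side","q");cv2.imwrite("pics/sq.png",cv2.resize(f['p'][140:420,180:430,::-1],None,fx=2.1,fy=2.1))
E
python3 carton.py c9
```

```text
78 -50 443 z 139.1
78 -30 475 z 138.3
78 -10 505 z 139.2
78 10 527 z 138.5
78 30 546 z 138.4
78 50 474 z 138.5
tank top 78 61 122.0
0 -50 474 z 139.1
0 -30 484 z 138.3
0 -10 513 z 139.3
0 10 517 z 138.4
0 30 547 z 138.4
0 50 469 z 138.7
tank top 0 92 122.2
-78 -50 446 z 139.0
-78 -30 490 z 138.4
-78 -10 505 z 139.3
-78 10 527 z 138.5
-78 30 543 z 138.5
-78 50 462 z 138.7
tank top -78 63 121.9
carton ((476.0245361328125, 334.2138671875), (232.55384826660156, 129.19650268554688), 4.786959171295166) 935
[354.8 388.9] [365.5 260.1] [597.3 279.5] [586.5 408.3]
```

View pics/wrist_q.png

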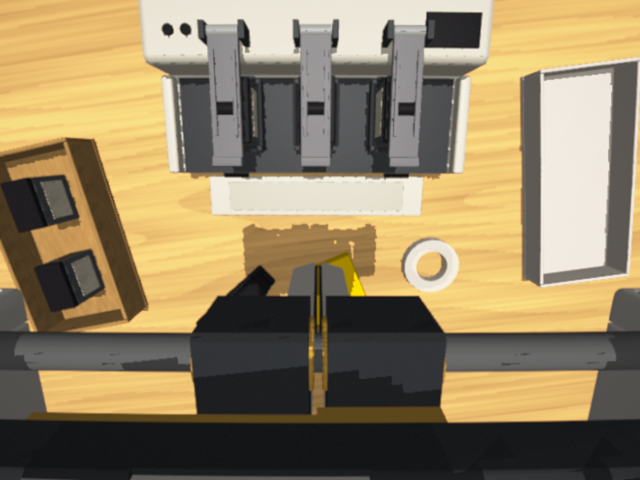

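View pics/sq.png

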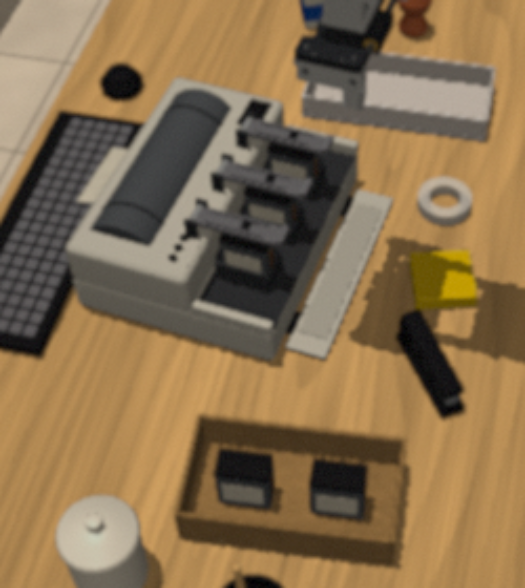

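```bash
python3 -c "
from cell import workorder,manip
print(workorder.sign_off(), manip.read_state()['clock'])"
```

```text
the job is handed in; nothing more can be done
the job is handed in; nothing more can be done
```

The ink tanks are changed and the job is handed in, at about 64 s of the 210 s allowed. Only bays 1 and 2 held spent tanks. I put both upright in the return carton, stood one full tank in each of the three bays, then swung all three clamps shut.

**Last checks before sign-off:**
- **Clamps:** all three strips read level at 138–139 mm, where the nominal shut height is 139 mm. Each stopped at the same tool height, pressed with about 25 N.
- **Tanks in the bays:** all three tops dropped from 128 mm to 122 mm when clamped, which is the full 6 mm to home.
- **Carton and bin:** both spent tanks stand in the carton, and the bin is empty. The carton had not moved by more than about 1–2 mm in the camera readings.
- **Other desk items:** the notes, tape, stapler, mug, milk and figure look where they were. I did not measure their positions.
- **Arm:** it was raised clear of everything, with the wrist force near zero.

Nothing failed. Two things differed from what I expected:
- **Tank direction in the bin:** the full tanks stood lengthwise along the bin, where the description says across it. I gripped them as measured.
- **Force when gripping in the bin:** the wrist showed 6–7 N upward each time. It was gone after each lift.

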